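# Weigh a paint tin on the sprung hook balance

## Robot

A 6-joint arm with a two-finger parallel gripper is mounted at the origin on the work surface. World frame = base frame: x ahead of the robot, y to its left, z up, the work surface at z = 0. Lengths are in m, angles in rad, forces in N, time in s.
With the tool pointing down it reaches from about 0.375 to 0.9 m from the base axis. Payload 3.1 kg.
Tool frame: the origin (TCP) lies where the fingers leave the gripper's body, on its centre line; the fingertips stand 73 mm ahead of it and the grasp point (between the pads) lies 54 mm ahead of it; z points along the fingers, y is the line along which they close (so a half turn about z gives the same grasp; the last joint's range is limited). The gripper opens to 85 mm and grips with 20 to 120 N. Pads are 22 mm wide; open, the fingers measure 114 mm over their backs; the gripper's body (76 mm by 85 mm) begins 54 mm behind the grasp point. The pads swing forward as they close: fully open they stand 13 mm farther back than shut.
Start: joints at [-1.353, 0.527, 1.433, -0, 1.181, -0.178], TCP at [0.242, -0.576, 0.304] pointing down, gripper open.
Joint ranges: [-3.08, 3.08], [-0.75, 2.2], [0.22, 2.44], [-1.43, 4.57], [0, 2.65], [-2.85, 2.85]. Speed limits (rad/s): [2.79, 2.79, 3.14, 3.14, 3.14, 3.14].

## Interface

Orientations are given as a unit quaternion [x, y, z, w].
In Python, from station import manip gives the robot as it stands.
- The arm moves only by the shell command python3 -m crank 'ROWS' [FORCE]. ROWS is JSON, a list of rows, each an object with "dp": the shift along the tool's x, y, z normalised to -1 to 1, where 1 is 50 cm, a list of three; "delta_rot": the turn, a rotation vector about the tool's x, y, z normalised to -1 to 1, where 1 is 2 pi rad, a list of three; "fingers": the opening, from -1 (shut) to 1 (fully open). A call has 1 to 12 rows; each row shifts and turns the commanded pose from where the row before left it, along the tool's axes as they then stand; what a row does not reach is not made up. A row lasts 1/12 s, in which the tool goes at most 41.7 mm and 7.16 degrees, less where a joint would pass 70% of its speed; a pose out of reach is approached as far as the arm can. A call with a number of a shift or a turn outside -1 to 1 is refused whole. A call with a gripper value outside its range is refused whole. The fingers move at their own pace and stop on an object; FORCE is the grip in N (left out, the last holds). Time passes only in rows, so rows that do not move let the fingers close. It gives the time, the measured TCP pose, the force, the opening and the grip force at its end, in the units of the state.
- manip.sense(): the state, without advancing time (a new reading comes with each control period).
- manip.snapshot(name): name is "scene" or "top"; returns (picture, depth): 400x640x3 uint8, red, green, blue; 400x640 float32, m along the optical axis (not along the pixel's ray), 0 where there is no reading.
- manip.camera_model(name): a dict with "fx", "fy", "cx", "cy" (pixels), "k1" (the pictures are not rectified: a ray, as slopes to the right and down, at radius r is drawn at 1 + k1 r^2 times it, then the intrinsics apply), "origin" and "attitude" of the camera in the world. Camera axes: x right, y up, looking along -z (the intrinsics and any distortion apply to the point x, -y, -z); pixel columns grow to the right and rows downward; lengths in m; the calibration is good to about 2 mm. A picture is of the moment at which its call begins. camera_model takes no time and is no camera call.
- manip.sign_off(): hands the job in; it is judged then, once.
The state is a dict: "t": time; "q": joint angles; "qd": joint speeds; "tau": joint torques, N m; "tcp_pos": TCP position; "tool_rot": TCP orientation; "force": force on the tool from outside, world axes, zero at the start; "ft_torque": the same for the moment, N m; "finger_gap": opening from 0.0 (shut) to 1.0 (fully open); "gripper_force": force on a finger pad.
Only numpy, scipy, OpenCV 4.12 (cv2) and the standard library are available. Lean on these libraries where they do the work, as an engineer would, in place of code of your own. Each camera call takes 0.05 s, during which the arm holds its last target. There are 200 camera calls.

## Task

Find out how much paint is left in the tin with the handle: hang it by its handle on the balance's sprung hook, easing it down until the hook carries just its weight, so that it neither drops nor springs back up when you let go, and never hauling the hook down to its stop. Let go, wait until the hook and tin have settled, and only then press the balance's key fully down and let it come up again. Leave the tin hanging upright, and do not tip the tin or disturb the other things on the table.

Things in the scene. Friction and masses are not known exactly. Their poses are not given: they have to be found in the camera images.
- tin_grip (a point): Centre of the upright wooden grip on top of the paint tin's handle, on the tin's axis 162 mm above its foot. The grip is a block 18 mm (own x) by 24 mm (own y) by 46 mm high. Pinch it across the 24 mm (fingers closing along own y, parallel to the bail), so that the fingers stay clear of the hook. z is up; half a turn makes no difference.
- tin_eye (a point): Underside of the bail's peak, where the hook bears when the tin hangs: on the tin's axis, 135 mm above its foot, 27 mm below tin_grip. Below it are 57 mm of open height down to the lid.
- tin: Closed steel paint tin, the only one with a handle: 84 mm across, 78 mm high, 0.27 to 0.83 kg (not known beforehand). A stiff, unhinged bail of 6 mm wire stands in its y-z plane: uprights at y = +-43 mm up to 105 mm, then sloping like a roof to a peak in the middle that carries the grip. Origin at the centre of its foot.
- hook_seat (a point): Steel hook, a bar 8 mm thick. This point is the seat, the lowest point of its upper side, 245 mm up when unloaded. Own -x points to the free end: tip 30 mm out, its top 24 mm above the seat; inwards it rises 16 mm to the sleeve, whose face is 62 mm from the seat. The bail, square across the hook, must pass over the tip and come down on the seat, the hook going between bail and lid.
- hook (a joint): Dip of the hook on its spring, in m: 0 unloaded, grows downwards, stop at 0.09. The spring gives about 120 N per m (1 N per 8.3 mm), so the tin settles 22 to 68 mm down according to its mass. Lightly damped: it bobs for a second or two when upset.
- scale: The balance, fixed to the table: base plate 14 mm thick, post 22 by 30 mm with a head up to 315 mm, a sprung sleeve with the hook (along own -x, seat 80 mm from the post's centre), and a console with the key on its own +y side. Origin under the post at table height.
- key_top (a point): Top centre of the round key (26 mm across) on the balance's console; it is pressed straight down. It is 160 mm to the +y side of the hook's line (own axes of the balance), 28 mm beyond the seat towards the post.
- key (a joint): Travel of the key, in m: 0 up, 0.006 fully down; sprung, about 5 N to press fully.
- plain_tin: Bystander: a like paint tin without handle, 84 mm across, 78 mm high. Origin at the centre of its foot.
- glue: Bystander: white glue bottle, 60 mm across, 120 mm high. Origin at the centre of its foot.
- water_cup: Bystander: white mug, 72 mm across, 85 mm high, handle at its own +y. Origin at the centre of its foot.
- palette: Bystander: flat white paint tray 100 by 160 by 18 mm. Origin at the centre of its underside.
- pencil: Bystander: a round pencil 170 mm long, 8 mm thick, lying along its own x; origin at its middle.
Not all that is in view belongs to the job. What is shaped like the tin but yellow is not meant.

How it is judged:
On the way, in this order (a step that is already met when the one before it is completed fails the run):
1. the tin hangs from the hook by its bail, let go, and hook and tin have settled (distance between tin_eye and hook_seat below 0.015 m and contact force between hook and tin above 2 N and contact force between each of the arm, the fingers and tin below 0.1 N and velocity of joint hook between -0.02 and 0.02 m/s and linear speed of tin below 0.06 m/s), for 0.5 s.
2. then the key is pressed fully down (value of joint key above 0.0045 m), for 0.05 s.
At the end, for the whole second after the job is handed in: The tin hangs upright (within 0.25 rad) and freely from the hook, its bail's peak within 15 mm of the seat, hook dipped and still (under 20 mm/s, tin under 60 mm/s), and the key is up again (distance between tin_eye and hook_seat below 0.015 m and contact force between hook and tin above 2 N and value of joint hook above 0.015 m and angle between tin's own z axis and vertical below 0.25 rad and linear speed of tin below 0.06 m/s and velocity of joint hook between -0.02 and 0.02 m/s and value of joint key below 0.002 m); the robot touches nothing.
It fails at once if the hook runs at over 0.1 m/s: the tin was dropped onto it, or let go while its weight was not yet, or more than, carried (velocity of joint hook above 0.1 m/s or velocity of joint hook below -0.1 m/s).
It fails at once if the hook is hauled down past 85 mm, near its stop (over 10 N, well beyond any tin's weight) (value of joint hook above 0.085 m).
It fails at once if the key is pressed while the tin does not hang, or while the hook still bobs (over 30 mm/s) (value of joint key above 0.003 m and (distance between tin_eye and hook_seat above 0.015 m or velocity of joint hook above 0.03 m/s or velocity of joint hook below -0.03 m/s)).
It fails at once if the tin is tipped by more than 0.7 rad (angle between tin's own z axis and vertical above 0.7 rad).
It fails at once if a bystander is moved by more than 30 mm (distance of any of plain_tin, glue, water_cup, palette, pencil from where it was at the start of the episode above 0.03 m).
It also fails if it takes over 72 s, if anything falls off the work surface, if the arm or the gripper's body presses on something with over 40 N, if the wrist force passes 120 N, or if a joint passes its speed limit or range.

## Working session

There is one attempt and no reset: what is moved stays moved. The work goes in short steps, Python scripts to look and compute and a shell command to move; the robot and the scene stay as the last step left them, time stands still between calls to the robot, and variables do not carry over. Pictures are saved under pics/ and viewed, at most 10 in all, crops included, and the job is handed in when it is done.

```bash
mkdir -p pics; ls
cat > h.py <<'E'
import numpy as np, cv2
from scipy.spatial.transform import Rotation as R
from station import manip
def cam(n):
    m=manip.camera_model(n); return m
def rot(m):
    a=np.array(m["attitude"],float)
    return a if a.shape==(3,3) else R.from_quat(a).as_matrix()
def ray(m,u,v):
    K=np.array([[m["fx"],0,m["cx"]],[0,m["fy"],m["cy"]],[0,0,1.]])
    p=cv2.undistortPoints(np.array([[[u,v]]],float),K,np.array([m["k1"],0,0,0.]))[0,0]
    return np.array(m["origin"],float),rot(m)@np.array([p[0],-p[1],-1.])
def plane(m,u,v,z):
    o,d=ray(m,u,v); return o+d*(z-o[2])/d[2]
def dep(m,u,v,D):
    o,d=ray(m,u,v); return o+d*D
def cloud(m,D,us,vs):
    K=np.array([[m["fx"],0,m["cx"]],[0,m["fy"],m["cy"]],[0,0,1.]])
    p=cv2.undistortPoints(np.stack([us,vs],-1).astype(float)[:,None],K,np.array([m["k1"],0,0,0.]))[:,0]
    c=np.c_[p[:,0],-p[:,1],-np.ones(len(p))]*D[vs,us][:,None]
    return c@rot(m).T+np.array(m["origin"])
E
python3 - <<'E'
from h import *
print(manip.sense())
for n in("scene","top"):
    p,d=manip.snapshot(n); cv2.imwrite(f"pics/{n}0.png",p[...,::-1]); np.save(f"pics/{n}0.npy",d); print(n,cam(n),(d>0).mean())
E
```

```text
pics
{'t': 0.0, 'q': array([-1.35250646e+00,  5.28470118e-01,  1.43388407e+00,  2.67851660e-05,
        1.18142807e+00, -1.78507821e-01]), 'qd': array([-3.93770250e-04, -5.58650171e-06,  1.46177520e-04,  3.03126847e-04,
       -3.00072399e-04,  2.21133337e-03]), 'tau': array([-5.08620542e-04, -4.42353129e+01, -1.78022915e+01, -2.68082676e-04,
        8.42540700e-03, -4.26008157e-06]), 'tcp_pos': array([ 0.24144702, -0.57587511,  0.30293683]), 'tool_rot': array([ 9.80383839e-01,  1.97094721e-01, -9.39315637e-06, -1.09483046e-03]), 'force': array([-1.05343157, -0.17223283, -0.04885675]), 'ft_torque': array([ 0.00509158,  0.01757991, -0.04376384]), 'gripper_force': 0.0, 'finger_gap': 1.000815042056212}
scene {'fx': 445.6674312413573, 'fy': 445.6674312413573, 'cx': 318.8337029420977, 'cy': 210.55561761227537, 'k1': 0.033020740932983815, 'origin': array([ 1.51119482, -0.22775549,  1.01044084]), 'attitude': array([0.32278835, 0.26583483, 0.56783588, 0.70901476])} 0.9864609375
top {'fx': 382.82846472662266, 'fy': 382.82846472662266, 'cx': 317.1757321100439, 'cy': 194.9775373816431, 'k1': 0.0033557808391335244, 'origin': array([ 0.4867534 , -0.02417632,  1.17380614]), 'attitude': array([-0.02366068,  0.00878536,  0.71329349, -0.70041087])} 0.99596875
```

View pics/scene0.png

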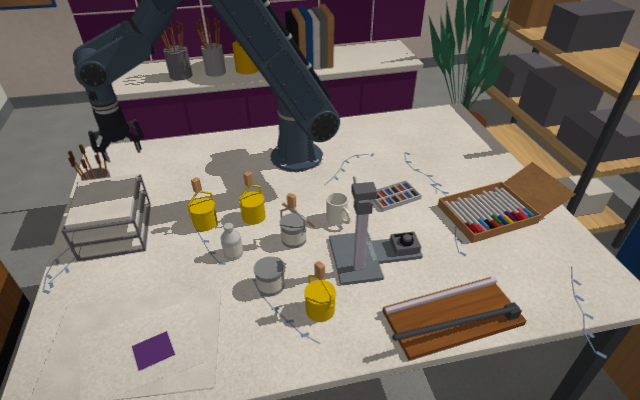

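View pics/top0.png

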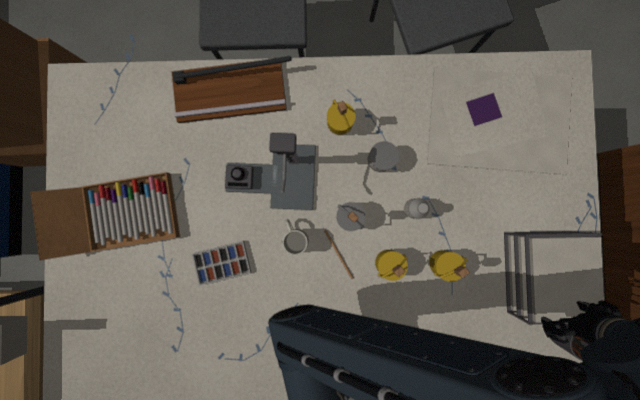

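Run:
```python
import cv2
a=cv2.imread("pics/scene0.png")[160:330,180:440]; b=cv2.imread("pics/top0.png")[120:270,215:435]
a=cv2.resize(a,None,fx=2.9,fy=2.9,interpolation=3)[:,:754]
cv2.imwrite("pics/c1.png",a); cv2.imwrite("pics/c2.png",cv2.resize(b,None,fx=3.6,fy=3.6,interpolation=3))
```

```text
(no output)
```

View pics/c1.png

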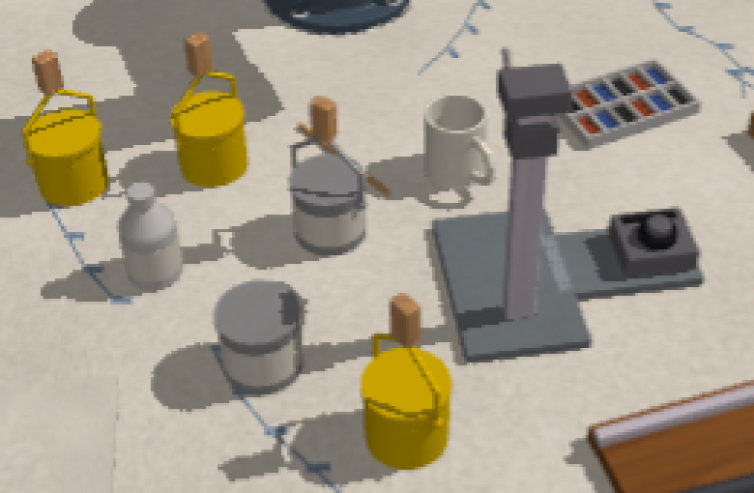

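View pics/c2.png

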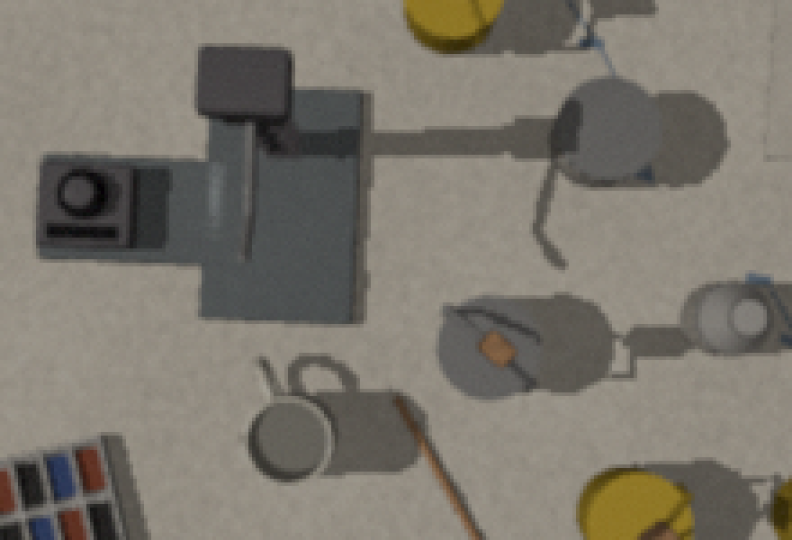

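Run:
```python
from h import *
np.set_printoptions(precision=4,suppress=True)
C={}
for n in("top","scene"):
    m=cam(n);D=np.load(f"pics/{n}0.npy");I=cv2.imread(f"pics/{n}0.png")
    v,u=np.nonzero(D>0);P=cloud(m,D,u,v);c=I[v,u].astype(int);C[n]=(P,c,u,v)
    # tin grip/bail
    s=(np.hypot(P[:,0]-.45,P[:,1]+.12)<.09)&(P[:,2]>.09)&(P[:,2]<.2)
    w=(c[:,2]-c[:,0]>40)
    g=P[s&w&(P[:,2]>.13)];print(n,"grip",len(g),g.min(0),g.max(0),g.mean(0)) if len(g) else print("nogrip")
    b=P[s&~w];print("bail n",len(b));
    if len(b)>4: print(b[np.argsort(b[:,1])][::max(1,len(b)//14)])
    # lid
    t=P[(np.hypot(P[:,0]-.45,P[:,1]+.12)<.09)&(abs(P[:,2]-.078)<.004)]
    print("lid",len(t),t.min(0),t.max(0),(t.min(0)+t.max(0))/2)
    # scale
    for a,bb in((.2,.23),(.23,.262),(.262,.29),(.29,.33)):
        t=P[(P[:,2]>a)&(P[:,2]<bb)&(P[:,0]>.4)&(P[:,0]<.75)&(abs(P[:,1]-.05)<.15)]
        if len(t): print(a,len(t),t.min(0),t.max(0),np.median(t,0))
    t=P[(P[:,2]>.03)&(P[:,2]<.1)&(P[:,0]>.45)&(P[:,0]<.65)&(P[:,1]>.15)&(P[:,1]<.35)]
    for k in np.arange(.03,.1,.008):
        q=t[(t[:,2]>k)&(t[:,2]<=k+.008)]
        if len(q): print("key z",k,len(q),q.min(0),q.max(0))
```

```text
top grip 52 [ 0.4635 -0.1054  0.1524] [ 0.4843 -0.0834  0.1872] [ 0.4745 -0.0946  0.1812]
bail n 73
[[ 0.4447 -0.1277  0.106 ]
 [ 0.4505 -0.1245  0.1117]
 [ 0.4589 -0.1188  0.1165]
 [ 0.4563 -0.1133  0.1156]
 [ 0.462  -0.1101  0.1227]
 [ 0.4788 -0.1058  0.1799]
 [ 0.466  -0.1026  0.1835]
 [ 0.4841 -0.0979  0.1828]
 [ 0.4869 -0.09    0.1461]
 [ 0.487  -0.0858  0.1269]
 [ 0.4792 -0.083   0.172 ]
 [ 0.4899 -0.0781  0.1196]
 [ 0.501  -0.073   0.1167]
 [ 0.4983 -0.0703  0.1142]
 [ 0.504  -0.0651  0.1082]]
lid 502 [ 0.4356 -0.1371  0.074 ] [ 0.5157 -0.0569  0.082 ] [ 0.4756 -0.097   0.078 ]
0.23 144 [0.5446 0.0496 0.2414] [0.6334 0.0908 0.2619] [0.6025 0.0738 0.2514]
0.262 16 [0.5373 0.0579 0.2626] [0.6305 0.0805 0.2687] [0.542  0.0759 0.265 ]
0.29 540 [0.6265 0.0396 0.2911] [0.6723 0.1016 0.3167] [0.6481 0.0691 0.3133]
key z 0.03 30 [0.5638 0.1928 0.0301] [0.6371 0.2749 0.0379]
key z 0.038 417 [0.5633 0.1917 0.0381] [0.6367 0.274  0.046 ]
key z 0.046 71 [0.5672 0.1936 0.046 ] [0.6314 0.2688 0.054 ]
key z 0.054 67 [0.5898 0.2127 0.054 ] [0.6283 0.252  0.062 ]
key z 0.062 50 [0.5973 0.222  
[... 600 characters left out ...]
[ 0.4764 -0.097   0.0779]
0.2 97 [0.6436 0.0543 0.2001] [0.664  0.0848 0.2296] [0.6603 0.0682 0.2146]
0.23 146 [0.5453 0.0474 0.2304] [0.6717 0.0911 0.262 ] [0.6669 0.0669 0.2502]
0.262 138 [0.5426 0.0482 0.2622] [0.6727 0.0935 0.2895] [0.6633 0.0687 0.2707]
0.29 414 [0.6292 0.0394 0.2904] [0.6758 0.1003 0.3184] [0.6646 0.0673 0.3127]
key z 0.03 59 [0.5671 0.1913 0.0303] [0.6396 0.2732 0.0378]
key z 0.038 279 [0.5655 0.1905 0.0384] [0.6386 0.2748 0.046 ]
key z 0.046 62 [0.5692 0.1956 0.046 ] [0.6349 0.2685 0.054 ]
key z 0.054 62 [0.5914 0.2115 0.0541] [0.6298 0.2506 0.062 ]
key z 0.062 33 [0.5943 0.2218 0.0622] [0.6211 0.2448 0.0685]
key z 0.07 1 [0.6207 0.2291 0.0706] [0.6207 0.2291 0.0706]
```

Run:
```python
from h import *
np.set_printoptions(precision=4,suppress=True)
H=[];B=[];K=[]
for n in("top","scene"):
    m=cam(n);D=np.load(f"pics/{n}0.npy");I=cv2.imread(f"pics/{n}0.png")
    v,u=np.nonzero(D>0);P=cloud(m,D,u,v);c=I[v,u].astype(int)
    r=np.hypot(P[:,0]-.476,P[:,1]+.097)
    b=P[(r<.06)&(P[:,2]>.098)&(P[:,2]<.128)];
    w=b[:,:2]-b[:,:2].mean(0);vv=np.linalg.svd(w,full_matrices=0)[2][0];vv*=np.sign(vv[1]);print(n,"bail dir deg",np.degrees(np.arctan2(vv[1],vv[0])),b[:,:2].mean(0),"n",len(b))
    h=P[(P[:,2]>.235)&(P[:,2]<.28)&(P[:,0]>.52)&(P[:,0]<.612)&(abs(P[:,1]-.07)<.03)]
    w=h[:,:2];print(n,"hook",len(h),"fit y=a x+b",np.polyfit(w[:,0],w[:,1],1),"y mean",w.mean(0))
    for x in np.arange(.53,.62,.008):
        q=h[(h[:,0]>=x)&(h[:,0]<x+.008)]
        if len(q): print(f"{x:.3f}",len(q),"z",np.percentile(q[:,2],[5,50,95]),"y",q[:,1].min(),q[:,1].max())
    k=P[(P[:,2]>.06)&(P[:,2]<.072)&(P[:,0]>.58)&(P[:,0]<.64)&(P[:,1]>.2)&(P[:,1]<.27)]
    print("key",(k.min(0)+k.max(0))/2,k.max(0))
    bp=P[(P[:,2]>.009)&(P[:,2]<.019)&(P[:,0]>.45)&(P[:,0]<.75)&(abs(P[:,1]-.05)<.15)]
    rr=cv2.minAreaRect((bp[:,:2]*1000).astype(np.float32));print("base",rr)
    hd=P[(P[:,2]>.309)&(P[:,2]<.32)&(P[:,0]>.6)&(P[:,0]<.7)&(abs(P[:,1]-.07)<.05)]
    print("head",cv2.minAreaRect((hd[:,:2]*1000).astype(np.float32)))
```

```text
top bail dir deg 47.031361739931526 [ 0.4775 -0.095 ] n 48
top hook 103 fit y=a x+b [-0.0569  0.1078] y mean [0.575 0.075]
0.530 2 z [0.2642 0.2646 0.265 ] y 0.0758678353774082 0.07835368976897938
0.538 12 z [0.2606 0.2656 0.2681] y 0.07344590859092098 0.08117867313736064
0.546 9 z [0.2588 0.2609 0.2649] y 0.07365541959848647 0.0787619246244292
0.554 11 z [0.2493 0.2532 0.2571] y 0.07241848839867147 0.07943946424056353
0.562 10 z [0.2445 0.2472 0.2503] y 0.07243044021333013 0.07947718558338579
0.570 12 z [0.242  0.2434 0.2463] y 0.07279376742709708 0.07794545408144149
0.578 9 z [0.2444 0.2462 0.247 ] y 0.07242342558156059 0.07733270212126007
0.586 10 z [0.2458 0.2479 0.2508] y 0.07213419380672345 0.07725654480623911
0.594 12 z [0.2473 0.2495 0.2525] y 0.06973971857662781 0.07693641689322855
0.602 12 z [0.2493 0.2514 0.2528] y 0.06904809926634696 0.07653818055476617
0.610 4 z [0.2494 0.2502 0.2532] y 0.06929173871132997 0.07646670540086638
key [0.6077 0.2326 0.065 ] [0.6182 0.2443 0.0693]
base ((641.6249389648438, 73.80276489257812), (224.94569396972656, 301.8779296875), 65.138671875)
head ((649.98046875, 71.28509521484375), (59.59490966796875, 43.97428894042969), 88.13684844970703)
scene bail dir deg 47.05332415603938 [ 0.4835 -0.0908] n 45
scene hook 19 fit y=a x+b [-0.0747  0.1171] y mean [0.5483 0.0761]
0.538 8 z [0.2585 0.2658 0.2689] y 0.07374875317811616 0.07978117859797132
0.546 8 z [0.2544 0.2613 0.264 ] y 0.07257470105850325 0.07887941163079007
0.554 3 z [0.2566 0.2591 0.2599] y 0.07405973977756428 0.07711459383390398
key [0.6077 0.2297 0.0653] [0.6211 0.2448 0.0706]
base ((576.8329467773438, 70.47572326660156), (278.2651062011719, 235.27487182617188), 29.72732162475586)
head ((651.6437377929688, 70.24588012695312), (60.171016693115234, 46.16411209106445), 86.05585479736328)
```

Candidates for the tin, in scene pixels:
- Grey tin with bail and wooden grip at (293,230), top view (353,216).
- Yellow tins with handles at (203,213), (252,207) and (320,300). These are decoys.
- Plain tin without a handle at (270,275), glue bottle at (232,242) and mug at (337,208).

I choose the grey one at (293,230). The close crop shows a grey body and lid, a wire bail and a wooden grip. The hook points towards world -x at top (283,165), and the key is at top (237,173).

```bash
cat >> h.py <<'E'
def need(p=None,yaw_y=None):
    """normalised dp and delta_rot (rotvec/2pi) in tool axes to TCP p, tool down, tool y at yaw_y deg"""
    s=manip.sense();T=R.from_quat(s["tool_rot"]);y=T.as_matrix()[:,1]
    print("t",round(s["t"],2),"tcp",s["tcp_pos"].round(4),"yaw_y",np.degrees(np.arctan2(y[1],y[0])).round(2),"F",s["force"].round(2),"gap",round(s["finger_gap"],3),"gf",round(s["gripper_force"],1))
    if p is not None: print("dp",(T.inv().apply(np.array(p)-s["tcp_pos"])/.5).round(4))
    if yaw_y is not None:
        a=np.radians(yaw_y);yy=np.array([np.cos(a),np.sin(a),0]);zz=np.array([0,0,-1.]);M=np.c_[np.cross(yy,zz),yy,zz]
        print("rot",((T.inv()*R.from_matrix(M)).as_rotvec()/2/np.pi).round(4))
E
python3 -m crank '[{"dp":[0,0,-0.08],"delta_rot":[0,0,0],"fingers":1},{"dp":[0,0,-0.04],"delta_rot":[0,0,0],"fingers":1},{"dp":[0.0574,-0.0502,0],"delta_rot":[0,0,0],"fingers":1},{"dp":[0.0574,-0.0502,0],"delta_rot":[0,0,0],"fingers":1},{"dp":[0.0574,-0.0502,0],"delta_rot":[0,0,0],"fingers":1},{"dp":[0.0574,-0.0502,0],"delta_rot":[0,0,0],"fingers":1},{"dp":[0.0574,-0.0502,0],"delta_rot":[0,0,0],"fingers":1},{"dp":[0.0574,-0.0502,0],"delta_rot":[0,0,0],"fingers":1},{"dp":[0.0574,-0.0502,0],"delta_rot":[0,0,0],"fingers":1}]' 60
python3 -c "
from h import *
need([.476,-.097,.32],-132.97)"
```

```text
t: 0.85
tcp_pos: [0.3592, -0.3348, 0.3636]
tool_rot: [0.98, 0.197, -0.0, -0.0]
force: [1.5, -0.1, 0.6]
finger_gap: 1.005
gripper_force: 0.0
t 0.85 tcp [ 0.3592 -0.3348  0.3636] yaw_y -67.29 F [ 1.45 -0.09  0.56] gap 1.005 gf 0.0
dp [ 0.399  -0.3485  0.0875]
rot [-1.000e-04  1.000e-04  1.824e-01]
```

```bash
python3 -m crank '[{"dp":[0.057,-0.05,0.0],"delta_rot":[0,0,0],"fingers":1},{"dp":[0.057,-0.05,0.0],"delta_rot":[0,0,0],"fingers":1},{"dp":[0.057,-0.05,0.0],"delta_rot":[0,0,0],"fingers":1},{"dp":[0.057,-0.05,0.0],"delta_rot":[0,0,0],"fingers":1},{"dp":[0.057,-0.05,0.0],"delta_rot":[0,0,0],"fingers":1},{"dp":[0.057,-0.05,0.0],"delta_rot":[0,0,0],"fingers":1},{"dp":[0.057,-0.0485,0.0],"delta_rot":[0,0,0],"fingers":1},{"dp":[0,0,0.04],"delta_rot":[0,0,0.01824],"fingers":1},{"dp":[0,0,0.04],"delta_rot":[0,0,0.01824],"fingers":1},{"dp":[0,0,0],"delta_rot":[0,0,0.01824],"fingers":1},{"dp":[0,0,0],"delta_rot":[0,0,0.01824],"fingers":1},{"dp":[0,0,0],"delta_rot":[0,0,0.01824],"fingers":1}]'
python3 -m crank '[{"dp":[0,0,0],"delta_rot":[0,0,0.01824],"fingers":0.2},{"dp":[0,0,0],"delta_rot":[0,0,0.01824],"fingers":0.2},{"dp":[0,0,0],"delta_rot":[0,0,0.01824],"fingers":0.2},{"dp":[0,0,0],"delta_rot":[0,0,0.01824],"fingers":0.2},{"dp":[0,0,0],"delta_rot":[0,0,0.01824],"fingers":0.2},{"dp":[0,0,0],"delta_rot":[0,0,0],"fingers":0.2},{"dp":[0,0,0],"delta_rot":[0,0,0],"fingers":0.2}]'
python3 -c "
from h import *
need([.476,-.097,.216],-132.97)
p,d=manip.snapshot('scene'); cv2.imwrite('pics/s1.png',cv2.resize(p[60:280,180:420,::-1],None,fx=2.5,fy=2.5,interpolation=3))"
```

```text
t: 1.85
tcp_pos: [0.4753, -0.0984, 0.3231]
tool_rot: [0.996, -0.091, -0.001, -0.0]
force: [0.1, -0.7, -0.2]
finger_gap: 1.0
gripper_force: 0.0
t: 2.43
tcp_pos: [0.4754, -0.0988, 0.3236]
tool_rot: [0.931, -0.365, -0.0, -0.0]
force: [-0.4, 0.2, -0.3]
finger_gap: 0.595
gripper_force: 0.0
t 2.43 tcp [ 0.4754 -0.0988  0.3236] yaw_y -132.76 F [-0.42  0.22 -0.35] gap 0.595 gf 0.0
dp [-0.0015 -0.0035  0.2153]
rot [0.     0.0001 0.0006]
```

View pics/s1.png

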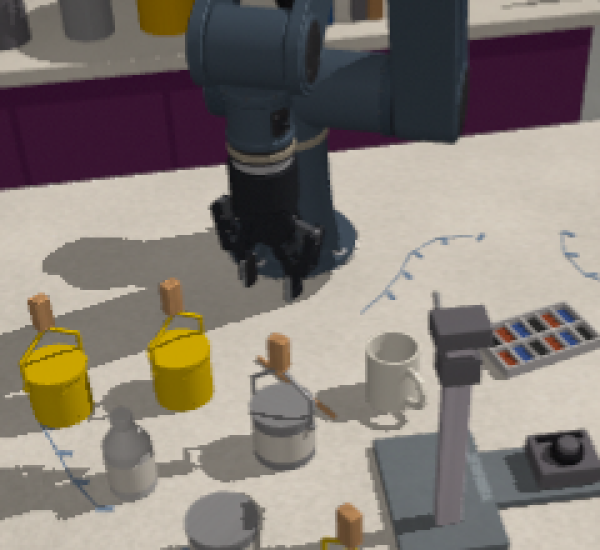

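The open gripper at crop (270,270) stands over the grey tin's grip at crop (278,352). I descend and pinch.

```bash
python3 -m crank '[{"dp":[-0.0015,-0.0035,0.03],"delta_rot":[0,0,0.0006],"fingers":0.2},{"dp":[0,0,0.04],"delta_rot":[0,0,0],"fingers":0.2},{"dp":[0,0,0.04],"delta_rot":[0,0,0],"fingers":0.2},{"dp":[0,0,0.04],"delta_rot":[0,0,0],"fingers":0.2},{"dp":[0,0,0.04],"delta_rot":[0,0,0],"fingers":0.2},{"dp":[0,0,0.023],"delta_rot":[0,0,0],"fingers":0.2},{"dp":[0,0,0],"delta_rot":[0,0,0],"fingers":0.2},{"dp":[0,0,0],"delta_rot":[0,0,0],"fingers":0.2}]'
python3 -c "
from h import *
need([.476,-.097,.216],-132.97)"
python3 -m crank '[{"dp":[0,0,0],"delta_rot":[0,0,0],"fingers":0},{"dp":[0,0,0],"delta_rot":[0,0,0],"fingers":-0.2},{"dp":[0,0,0],"delta_rot":[0,0,0],"fingers":-0.4},{"dp":[0,0,0],"delta_rot":[0,0,0],"fingers":-1},{"dp":[0,0,0],"delta_rot":[0,0,0],"fingers":-1},{"dp":[0,0,0],"delta_rot":[0,0,0],"fingers":-1},{"dp":[0,0,0],"delta_rot":[0,0,0],"fingers":-1},{"dp":[0,0,0],"delta_rot":[0,0,0],"fingers":-1},{"dp":[0,0,0],"delta_rot":[0,0,0],"fingers":-1}]' 60
python3 -c "
from h import *
need([.476,-.097,.36],-132.97)"
```

```text
t: 3.15
tcp_pos: [0.4761, -0.097, 0.217]
tool_rot: [0.93, -0.367, -0.001, -0.0]
force: [0.4, 0.2, 0.6]
finger_gap: 0.601
gripper_force: 0.0
t 3.15 tcp [ 0.4761 -0.097   0.217 ] yaw_y -133.07 F [0.42 0.17 0.61] gap 0.601 gf 0.0
dp [-0.0002  0.0001  0.002 ]
rot [ 0.0001  0.0002 -0.0003]
t: 3.9
tcp_pos: [0.477, -0.0972, 0.2184]
tool_rot: [0.93, -0.368, 0.001, -0.0]
force: [0.8, 2.3, 7.8]
finger_gap: 0.276
gripper_force: 60.1
t 3.9 tcp [ 0.477  -0.0972  0.2184] yaw_y -133.15 F [0.78 2.26 7.75] gap 0.276 gf 60.1
dp [-0.0011  0.0008 -0.2831]
rot [-0.0002 -0.0004 -0.0005]
```

```bash
python3 -m crank '[{"dp":[0,0,-0.01],"delta_rot":[0,0,0],"fingers":-1},{"dp":[0,0,-0.02],"delta_rot":[0,0,0],"fingers":-1},{"dp":[0,0,-0.04],"delta_rot":[0,0,0],"fingers":-1},{"dp":[0,0,-0.04],"delta_rot":[0,0,0],"fingers":-1},{"dp":[0,0,-0.04],"delta_rot":[0,0,0],"fingers":-1},{"dp":[0,0,-0.04],"delta_rot":[0,0,0],"fingers":-1},{"dp":[0,0,-0.04],"delta_rot":[0,0,0],"fingers":-1},{"dp":[0,0,-0.04],"delta_rot":[0,0,0],"fingers":-1},{"dp":[0,0,-0.018],"delta_rot":[0,0,0],"fingers":-1},{"dp":[0,0,0],"delta_rot":[0,0,0],"fingers":-1},{"dp":[0,0,0],"delta_rot":[0,0,0],"fingers":-1},{"dp":[0,0,0],"delta_rot":[0,0,0],"fingers":-1}]'
python3 - <<'E'
from h import *
need([.470,.081,.362],-93.3)
fs=[]
for i in range(10):
    p,d=manip.snapshot('scene' if i<5 else 'top'); fs.append(manip.sense()['force'])
    if i==4: cv2.imwrite('pics/s2.png',cv2.resize(p[60:280,180:420,::-1],None,fx=2.5,fy=2.5,interpolation=3))
fs=np.array(fs);print(fs.mean(0),fs.std(0))
E
```

```text
t: 4.9
tcp_pos: [0.4751, -0.0967, 0.3596]
tool_rot: [0.93, -0.368, -0.002, -0.0]
force: [-0.5, -0.4, -5.9]
finger_gap: 0.27
gripper_force: 59.8
t 4.9 tcp [ 0.4751 -0.0967  0.3596] yaw_y -133.14 F [-0.46 -0.4  -5.88] gap 0.27 gf 59.8
dp [-0.2504 -0.2523 -0.0041]
rot [ 0.      0.0007 -0.1107]
[ 0.17524863  0.10863965 -6.14896467] [0.47815433 0.32531683 0.62034147]
```

View pics/s2.png

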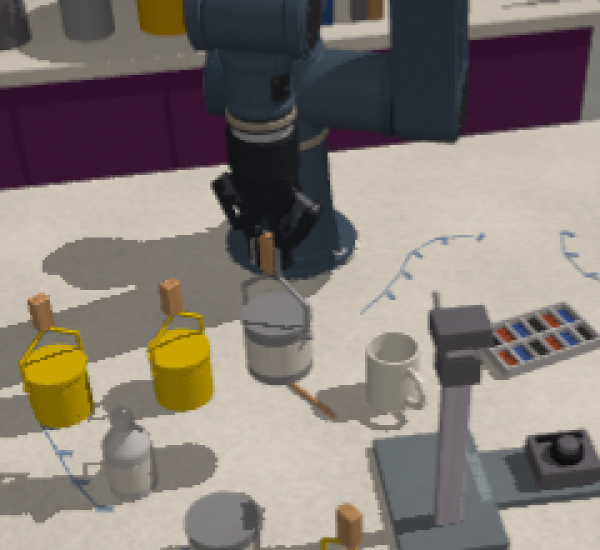

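The tin hangs upright in the gripper at crop (278,340) and is clear of the table. Next I carry it to the line of the hook and turn it.

```bash
python3 -m crank '[{"dp":[-0.015,-0.015,0],"delta_rot":[0,0,0],"fingers":-1},{"dp":[-0.03,-0.03,0],"delta_rot":[0,0,0],"fingers":-1},{"dp":[-0.03,-0.03,0],"delta_rot":[0,0,0],"fingers":-1},{"dp":[-0.03,-0.03,0],"delta_rot":[0,0,0],"fingers":-1},{"dp":[-0.03,-0.03,0],"delta_rot":[0,0,0],"fingers":-1},{"dp":[-0.03,-0.03,0],"delta_rot":[0,0,0],"fingers":-1},{"dp":[-0.03,-0.03,0],"delta_rot":[0,0,0],"fingers":-1},{"dp":[-0.03,-0.03,0],"delta_rot":[0,0,0],"fingers":-1},{"dp":[-0.015,-0.015,0],"delta_rot":[0,0,0],"fingers":-1},{"dp":[-0.0104,-0.0123,0],"delta_rot":[0,0,0],"fingers":-1}]'
python3 -m crank '[{"dp":[0,0,0],"delta_rot":[0,0,-0.007],"fingers":-1},{"dp":[0,0,0],"delta_rot":[0,0,-0.012],"fingers":-1},{"dp":[0,0,0],"delta_rot":[0,0,-0.012],"fingers":-1},{"dp":[0,0,0],"delta_rot":[0,0,-0.012],"fingers":-1},{"dp":[0,0,0],"delta_rot":[0,0,-0.012],"fingers":-1},{"dp":[0,0,0],"delta_rot":[0,0,-0.012],"fingers":-1},{"dp":[0,0,0],"delta_rot":[0,0,-0.012],"fingers":-1},{"dp":[0,0,0],"delta_rot":[0,0,-0.012],"fingers":-1},{"dp":[0,0,0],"delta_rot":[0,0,-0.012],"fingers":-1},{"dp":[0,0,0],"delta_rot":[0,0,-0.0077],"fingers":-1},{"dp":[0,0,0],"delta_rot":[0,0,0],"fingers":-1},{"dp":[0,0,0],"delta_rot":[0,0,0],"fingers":-1}]'
python3 - <<'E'
from h import *
np.set_printoptions(precision=4,suppress=True)
need([.571,.0752,.362],-93.3)
for n in("top","scene"):
    p,D=manip.snapshot(n);m=cam(n);cv2.imwrite(f'pics/{n}3.png',p[...,::-1]);np.save(f'pics/{n}3.npy',D)
    v,u=np.nonzero(D>0);P=cloud(m,D,u,v)
    r=np.hypot(P[:,0]-.47,P[:,1]-.081)
    l=P[(r<.055)&(P[:,2]>.19)&(P[:,2]<.24)]
    if len(l):
        z=np.median(l[:,2]);print(n,"lid z",z,len(l));
        t=P[(r<.07)&(abs(P[:,2]-z)<.004)];print((t.min(0)+t.max(0))/2,np.ptp(t,0))
    b=P[(r<.06)&(P[:,2]>.246)&(P[:,2]<.278)]
    if len(b)>5:
        w=b[:,:2]-b[:,:2].mean(0);vv=np.linalg.svd(w,full_matrices=0)[2][0];print("bail",len(b),np.degrees(np.arctan2(vv[1],vv[0])),b.mean(0))
    g=P[(np.hypot(P[:,0]-.571,P[:,1]-.075)<.006)&(P[:,2]>.23)&(P[:,2]<.26)]
    if len(g): print("seat z",np.percentile(g[:,2],[5,50]))
fs=np.array([(manip.snapshot('top'),manip.sense()['force'])[1] for i in range(10)]);print(fs.mean(0))
E
```

```text
t: 6.23
tcp_pos: [0.4705, 0.0821, 0.3615]
tool_rot: [0.93, -0.367, -0.0, 0.0]
force: [-1.6, 0.2, -7.8]
finger_gap: 0.273
gripper_force: 60.0
t: 7.23
tcp_pos: [0.4713, 0.0802, 0.3614]
tool_rot: [1.0, -0.03, 0.0, 0.0]
force: [0.0, -0.5, -7.0]
finger_gap: 0.268
gripper_force: 60.1
t 7.23 tcp [0.4713 0.0802 0.3614] yaw_y -93.4 F [ 0.   -0.53 -7.01] gap 0.268 gf 60.1
dp [ 0.1996 -0.0018 -0.0011]
rot [ 0.0001 -0.     -0.0003]
top lid z 0.21925208754571412 2
[0.4655 0.0407 0.2193] [0.0322 0.0028 0.0027]
seat z [0.2426 0.2453]
scene lid z 0.21956483734815424 521
[0.4701 0.0782 0.2196] [0.0819 0.0927 0.0078]
bail 61 85.16992400414418 [0.4707 0.0762 0.2622]
[ 0.1387  0.058  -6.4922]
```

```bash
python3 -m crank '[{"dp":[0,0.0,-0.008],"delta_rot":[0,0,0],"fingers":-1},{"dp":[0.01,-0.002,0],"delta_rot":[0,0,0],"fingers":-1},{"dp":[0.02,-0.002,0],"delta_rot":[0,0,0],"fingers":-1},{"dp":[0.02,0,0],"delta_rot":[0,0,0],"fingers":-1},{"dp":[0.02,0,0],"delta_rot":[0,0,0],"fingers":-1},{"dp":[0.02,0,0],"delta_rot":[0,0,0],"fingers":-1},{"dp":[0.01,0,0],"delta_rot":[0,0,0],"fingers":-1},{"dp":[0,0,0],"delta_rot":[0,0,0],"fingers":-1}]'
python3 - <<'E'
from h import *
need([.572,.0765,.366],-93.3)
p,D=manip.snapshot('scene');q,E=manip.snapshot('top')
a=cv2.resize(p[100:240,270:400,::-1],None,fx=3,fy=3,interpolation=3);b=cv2.resize(q[130:260,230:360,::-1],None,fx=3,fy=3,interpolation=3)
cv2.imwrite('pics/s4.png',np.hstack([a[:390],b]))
E
```

```text
t: 8.5
tcp_pos: [0.5232, 0.0793, 0.3653]
tool_rot: [1.0, -0.029, 0.001, 0.0]
force: [-0.2, -0.7, -5.9]
finger_gap: 0.274
gripper_force: 60.1
t 8.5 tcp [0.5232 0.0793 0.3653] yaw_y -93.31 F [-0.21 -0.66 -5.91] gap 0.274 gf 60.1
dp [ 0.0978  0.     -0.0013]
rot [ 0.     -0.0003 -0.    ]
```

View pics/s4.png

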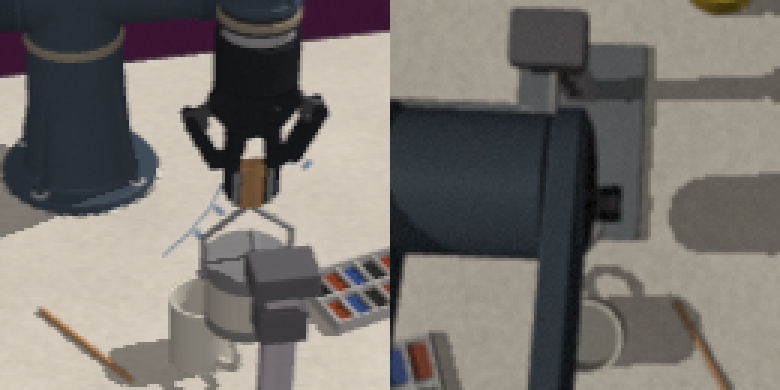

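The tin is upright in front of the hook, with its bail at crop (245,220) square across the hook's line and the head at (283,280). I go in over the tip.

```bash
python3 -m crank '[{"dp":[0.01,0,0],"delta_rot":[0,0,0],"fingers":-1},{"dp":[0.015,0,0],"delta_rot":[0,0,0],"fingers":-1},{"dp":[0.02,0,0],"delta_rot":[0,0,0],"fingers":-1},{"dp":[0.02,0,0],"delta_rot":[0,0,0],"fingers":-1},{"dp":[0.02,0,0],"delta_rot":[0,0,0],"fingers":-1},{"dp":[0.0128,0,0],"delta_rot":[0,0,0],"fingers":-1},{"dp":[0,0,0],"delta_rot":[0,0,0],"fingers":-1},{"dp":[0,0,0],"delta_rot":[0,0,0],"fingers":-1}]'
python3 - <<'E'
from h import *
np.set_printoptions(precision=4,suppress=True)
need([.572,.0765,.33],-93.3)
F=[]
for i in range(10):
    p,D=manip.snapshot('scene');F.append(manip.sense()['force'])
print("F",np.mean(F,0))
m=cam('scene');v,u=np.nonzero(D>0);P=cloud(m,D,u,v)
r=np.hypot(P[:,0]-.572,P[:,1]-.0755)
l=P[(r<.055)&(P[:,2]>.19)&(P[:,2]<.24)];z=np.median(l[:,2]);t=P[(r<.055)&(abs(P[:,2]-z)<.005)];print("lid",z,len(l),(t.min(0)+t.max(0))/2,np.ptp(t,0))
np.save('pics/s5.npy',D)
E
```

```text
t: 9.27
tcp_pos: [0.5703, 0.0768, 0.3651]
tool_rot: [1.0, -0.029, -0.001, -0.0]
force: [-0.7, -0.1, -6.9]
finger_gap: 0.276
gripper_force: 60.1
t 9.27 tcp [0.5703 0.0768 0.3651] yaw_y -93.3 F [-0.67 -0.13 -6.89] gap 0.276 gf 60.1
dp [0.0035 0.0003 0.0701]
rot [-0.      0.0002 -0.    ]
F [ 0.0594  0.0148 -6.5071]
lid 0.22259501998848447 288 [0.5664 0.0512 0.2233] [0.08   0.0403 0.0085]
```

```bash
python3 -m crank '[{"dp":[0.0034,0,0.006],"delta_rot":[0,0,0],"fingers":-1},{"dp":[0,0,0.012],"delta_rot":[0,0,0],"fingers":-1},{"dp":[0,0,0.012],"delta_rot":[0,0,0],"fingers":-1},{"dp":[0,0,0.012],"delta_rot":[0,0,0],"fingers":-1},{"dp":[0,0,0.012],"delta_rot":[0,0,0],"fingers":-1},{"dp":[0,0,0.006],"delta_rot":[0,0,0],"fingers":-1},{"dp":[0,0,0.005],"delta_rot":[0,0,0],"fingers":-1},{"dp":[0,0,0.005],"delta_rot":[0,0,0],"fingers":-1},{"dp":[0,0,0.005],"delta_rot":[0,0,0],"fingers":-1},{"dp":[0,0,0.005],"delta_rot":[0,0,0],"fingers":-1},{"dp":[0,0,0],"delta_rot":[0,0,0],"fingers":-1},{"dp":[0,0,0],"delta_rot":[0,0,0],"fingers":-1}]'
cat > w.py <<'E'
from h import *
np.set_printoptions(precision=4,suppress=True)
need([.572,.0765,.277],-93.3)
F=[]
for i in range(16):
    p,D=manip.snapshot('scene');F.append(manip.sense()['force'])
F=np.array(F);print("F",F.mean(0),F.std(0)/4)
E
python3 w.py
```

```text
t: 10.77
tcp_pos: [0.572, 0.0768, 0.3256]
tool_rot: [1.0, -0.029, 0.0, -0.0]
force: [0.1, -0.5, -5.5]
finger_gap: 0.272
gripper_force: 60.2
t 10.77 tcp [0.572  0.0768 0.3256] yaw_y -93.29 F [ 0.1  -0.48 -5.55] gap 0.272 gf 60.2
dp [0.     0.0005 0.0972]
rot [-0.     -0.0001  0.    ]
F [ 0.8593  0.1805 -5.6046] [0.1219 0.0912 0.1218]
```

```bash
python3 -m crank '[{"dp":[0.003,0,0],"delta_rot":[0,0,0],"fingers":-1},{"dp":[0.003,0,0.002],"delta_rot":[0,0,0],"fingers":-1},{"dp":[0,0,0.004],"delta_rot":[0,0,0],"fingers":-1},{"dp":[0,0,0.004],"delta_rot":[0,0,0],"fingers":-1},{"dp":[0,0,0.004],"delta_rot":[0,0,0],"fingers":-1},{"dp":[0,0,0.004],"delta_rot":[0,0,0],"fingers":-1},{"dp":[0,0,0.004],"delta_rot":[0,0,0],"fingers":-1},{"dp":[0,0,0],"delta_rot":[0,0,0],"fingers":-1},{"dp":[0,0,0],"delta_rot":[0,0,0],"fingers":-1}]'
python3 w.py
```

```text
t: 12.32
tcp_pos: [0.5747, 0.0767, 0.3144]
tool_rot: [1.0, -0.029, -0.0, -0.0]
force: [-0.3, 1.2, -4.5]
finger_gap: 0.27
gripper_force: 60.3
t 12.32 tcp [0.5747 0.0767 0.3144] yaw_y -93.3 F [-0.31  1.23 -4.51] gap 0.27 gf 60.3
dp [-0.0053  0.0007  0.0747]
rot [-0.  0.  0.]
F [ 0.0738  1.3148 -4.465 ] [0.1434 0.1402 0.0997]
```

```bash
python3 -m crank '[{"dp":[0,-0.003,0],"delta_rot":[0,0,0],"fingers":-1},{"dp":[0,-0.003,0.0],"delta_rot":[0,0,0],"fingers":-1},{"dp":[0,0,0.004],"delta_rot":[0,0,0],"fingers":-1},{"dp":[0,0,0.004],"delta_rot":[0,0,0],"fingers":-1},{"dp":[0,0,0.004],"delta_rot":[0,0,0],"fingers":-1},{"dp":[0,0,0.004],"delta_rot":[0,0,0],"fingers":-1},{"dp":[0,0,0.004],"delta_rot":[0,0,0],"fingers":-1},{"dp":[0,0,0],"delta_rot":[0,0,0],"fingers":-1},{"dp":[0,0,0],"delta_rot":[0,0,0],"fingers":-1}]'
python3 w.py
```

```text
t: 13.87
tcp_pos: [0.5748, 0.0788, 0.3042]
tool_rot: [1.0, -0.029, -0.0, 0.001]
force: [-1.4, -5.2, -2.3]
finger_gap: 0.275
gripper_force: 60.5
t 13.87 tcp [0.5748 0.0788 0.3042] yaw_y -93.29 F [-1.43 -5.18 -2.29] gap 0.275 gf 60.5
dp [-0.0053  0.0048  0.0543]
rot [0.0003 0.0001 0.    ]
F [-1.4351 -5.2175 -3.1372] [0.1407 0.1176 0.1231]
```

```bash
python3 -m crank '[{"dp":[-0.001,0.0023,0],"delta_rot":[0,0,0],"fingers":-1},{"dp":[-0.001,0.0023,0],"delta_rot":[0,0,0],"fingers":-1},{"dp":[0,0,0.0],"delta_rot":[0,0,0],"fingers":-1},{"dp":[0,0,0],"delta_rot":[0,0,0],"fingers":-1}]'
python3 w.py
```

```text
t: 15.0
tcp_pos: [0.5742, 0.0775, 0.3046]
tool_rot: [1.0, -0.029, 0.001, -0.0]
force: [0.9, -2.5, -3.8]
finger_gap: 0.271
gripper_force: 60.5
t 15.0 tcp [0.5742 0.0775 0.3046] yaw_y -93.3 F [ 0.93 -2.53 -3.78] gap 0.271 gf 60.5
dp [-0.0043  0.0023  0.0552]
rot [-0.0001 -0.0002 -0.    ]
F [ 1.2096 -1.3083 -3.4003] [0.1603 0.1368 0.1443]
```

```bash
python3 -m crank '[{"dp":[0.0008,0.0012,0],"delta_rot":[0,0,0],"fingers":-1},{"dp":[0,0,0.005],"delta_rot":[0,0,0],"fingers":-1},{"dp":[0,0,0.005],"delta_rot":[0,0,0],"fingers":-1},{"dp":[0,0,0.005],"delta_rot":[0,0,0],"fingers":-1},{"dp":[0,0,0.005],"delta_rot":[0,0,0],"fingers":-1},{"dp":[0,0,0.005],"delta_rot":[0,0,0],"fingers":-1},{"dp":[0,0,0.005],"delta_rot":[0,0,0],"fingers":-1},{"dp":[0,0,0.005],"delta_rot":[0,0,0],"fingers":-1},{"dp":[0,0,0.005],"delta_rot":[0,0,0],"fingers":-1},{"dp":[0,0,0],"delta_rot":[0,0,0],"fingers":-1},{"dp":[0,0,0],"delta_rot":[0,0,0],"fingers":-1}]'
python3 w.py
```

```text
t: 16.72
tcp_pos: [0.5741, 0.0769, 0.2843]
tool_rot: [1.0, -0.029, -0.0, -0.0]
force: [0.6, 2.2, -1.1]
finger_gap: 0.27
gripper_force: 60.8
t 16.72 tcp [0.5741 0.0769 0.2843] yaw_y -93.3 F [ 0.57  2.23 -1.11] gap 0.27 gf 60.8
dp [-0.0041  0.001   0.0147]
rot [-0.0001  0.      0.    ]
F [ 0.6024  2.1373 -0.7539] [0.1252 0.1617 0.1266]
```

```bash
python3 -m crank '[{"dp":[0.0004,-0.0008,0.003],"delta_rot":[0,0,0],"fingers":-1},{"dp":[0,0,0.004],"delta_rot":[0,0,0],"fingers":-1},{"dp":[0,0,0.004],"delta_rot":[0,0,0],"fingers":-1},{"dp":[0,0,0],"delta_rot":[0,0,0],"fingers":-1},{"dp":[0,0,0],"delta_rot":[0,0,0],"fingers":-1}]'
python3 w.py; sed -i 's/range(16)/range(24)/' w.py
```

```text
t: 17.93
tcp_pos: [0.5742, 0.077, 0.2787]
tool_rot: [1.0, -0.029, -0.0, 0.0]
force: [1.0, 0.3, 0.1]
finger_gap: 0.275
gripper_force: 60.9
t 17.93 tcp [0.5742 0.077  0.2787] yaw_y -93.29 F [1.   0.28 0.08] gap 0.275 gf 60.9
dp [-0.0044  0.0012  0.0034]
rot [0.0001 0.0001 0.    ]
F [-0.7041  0.4312 -0.1751] [0.1059 0.0989 0.161 ]
```

```bash
python3 -m crank '[{"dp":[0,0,0.002],"delta_rot":[0,0,0],"fingers":-1},{"dp":[0,0,0],"delta_rot":[0,0,0],"fingers":-1}]' 20
python3 w.py
```

```text
t: 18.9
tcp_pos: [0.5742, 0.0771, 0.2777]
tool_rot: [1.0, -0.029, -0.0, 0.0]
force: [-0.6, -0.1, -0.7]
finger_gap: 0.277
gripper_force: 60.9
t 18.9 tcp [0.5742 0.0771 0.2777] yaw_y -93.29 F [-0.57 -0.07 -0.74] gap 0.277 gf 60.9
dp [-0.0044  0.0014  0.0015]
rot [0.     0.0001 0.    ]
F [-1.5504 -0.4238 -0.0385] [0.1031 0.1375 0.1356]
```

```bash
python3 -m crank '[{"dp":[0,0,0],"delta_rot":[0,0,0],"fingers":-0.4},{"dp":[0,0,0],"delta_rot":[0,0,0],"fingers":-0.3},{"dp":[0,0,0],"delta_rot":[0,0,0],"fingers":-0.2},{"dp":[0,0,0],"delta_rot":[0,0,0],"fingers":0},{"dp":[0,0,0],"delta_rot":[0,0,0],"fingers":0.2},{"dp":[0,0,0],"delta_rot":[0,0,0],"fingers":0.2},{"dp":[0,0,0],"delta_rot":[0,0,0],"fingers":0.2},{"dp":[0,0,0],"delta_rot":[0,0,0],"fingers":0.2},{"dp":[0,0,0],"delta_rot":[0,0,0],"fingers":0.2}]'
python3 - <<'E'
from h import *
np.set_printoptions(precision=4,suppress=True)
need()
for i in range(12):
    p,D=manip.snapshot('scene')
    if i%3==2:
        m=cam('scene');v,u=np.nonzero(D>0);P=cloud(m,D,u,v)
        l=P[(P[:,0]>.53)&(P[:,0]<.6)&(P[:,1]<.06)&(P[:,1]>.03)&(P[:,2]>.12)&(P[:,2]<.2)];print(len(l),np.median(l[:,2]))
cv2.imwrite('pics/s6.png',cv2.resize(p[80:260,260:440,::-1],None,fx=3,fy=3,interpolation=3));need()
E
```

```text
t: 20.85
tcp_pos: [0.5744, 0.0771, 0.2779]
tool_rot: [1.0, -0.029, 0.0, -0.0]
force: [0.1, -0.8, 0.9]
finger_gap: 0.598
gripper_force: 0.0
t 20.85 tcp [0.5744 0.0771 0.2779] yaw_y -93.29 F [ 0.13 -0.82  0.95] gap 0.598 gf 0.0
165 0.13595713773718143
164 0.13603732236567329
168 0.1361290189606546
165 0.13553381818246713
t 21.45 tcp [0.5743 0.0771 0.2779] yaw_y -93.29 F [-0.36  1.14  0.39] gap 0.602 gf 0.0
```

View pics/s6.png

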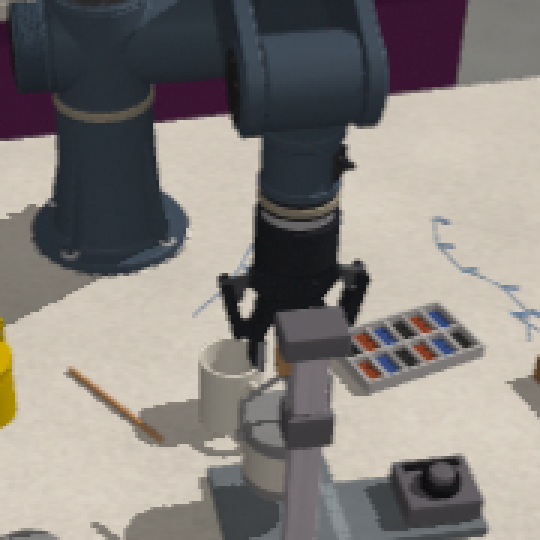

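The tin hangs at rest on the hook at crop (270,430), with the fingers open on both sides of the grip. The lid height is constant at 0.136 m. I withdraw straight up.

```bash
python3 -m crank '[{"dp":[0,0,-0.01],"delta_rot":[0,0,0],"fingers":0.2},{"dp":[0,0,-0.02],"delta_rot":[0,0,0],"fingers":0.2},{"dp":[0,0,-0.03],"delta_rot":[0,0,0],"fingers":0.2},{"dp":[0,0,-0.04],"delta_rot":[0,0,0],"fingers":0.2},{"dp":[0,0,-0.04],"delta_rot":[0,0,0],"fingers":0.2},{"dp":[0,0,-0.05],"delta_rot":[0,0,0],"fingers":0.2},{"dp":[0,0,-0.05],"delta_rot":[0,0,0],"fingers":0.2},{"dp":[0,0,-0.02],"delta_rot":[0,0,0],"fingers":-0.5},{"dp":[0,0,0],"delta_rot":[0,0,0],"fingers":-1},{"dp":[0,0,0],"delta_rot":[0,0,0],"fingers":-1}]'
python3 - <<'E'
from h import *
np.set_printoptions(precision=4,suppress=True)
need([.6077,.2318,.40])
for n in('top','scene'):
    p,D=manip.snapshot(n)
    m=cam(n);v,u=np.nonzero(D>0);P=cloud(m,D,u,v)
    l=P[(P[:,0]>.53)&(P[:,0]<.6)&(P[:,1]<.06)&(P[:,1]>.03)&(P[:,2]>.12)&(P[:,2]<.2)];print(n,len(l),np.median(l[:,2]))
    k=P[(P[:,2]>.06)&(P[:,2]<.075)&(P[:,0]>.58)&(P[:,0]<.64)&(P[:,1]>.2)&(P[:,1]<.27)]
    print("key",(k.min(0)+k.max(0))/2,np.median(k,0),np.percentile(k[:,2],95))
E
```

```text
t: 22.28
tcp_pos: [0.5741, 0.0771, 0.4082]
tool_rot: [1.0, -0.029, 0.0, 0.0]
force: [-0.5, -0.0, -1.2]
finger_gap: 0.181
gripper_force: 0.0
t 22.28 tcp [0.5741 0.0771 0.4082] yaw_y -93.29 F [-0.5  -0.04 -1.17] gap 0.181 gf 0.0
dp [ 0.0493 -0.3127  0.0164]
top 159 0.1360018202440989Traceback (most recent call last):
  File "<stdin>", line 9, in <module>
    return umr_minimum(a, axis, None, out, keepdims, initial, where)
ValueError: zero-size array to reduction operation minimum which has no identity
```

```bash
python3 -m crank '[{"dp":[0.0082,-0.0521,0],"delta_rot":[0,0,0],"fingers":-1},{"dp":[0.0082,-0.0521,0],"delta_rot":[0,0,0],"fingers":-1},{"dp":[0.0082,-0.0521,0],"delta_rot":[0,0,0],"fingers":-1},{"dp":[0.0082,-0.0521,0],"delta_rot":[0,0,0],"fingers":-1},{"dp":[0.0082,-0.0521,0],"delta_rot":[0,0,0],"fingers":-1},{"dp":[0.0083,-0.0522,0],"delta_rot":[0,0,0],"fingers":-1},{"dp":[0,0,0.06],"delta_rot":[0,0,0],"fingers":-1},{"dp":[0,0,0.08],"delta_rot":[0,0,0],"fingers":-1},{"dp":[0,0,0.08],"delta_rot":[0,0,0],"fingers":-1},{"dp":[0,0,0.08],"delta_rot":[0,0,0],"fingers":-1},{"dp":[0,0,0.08],"delta_rot":[0,0,0],"fingers":-1}]'
python3 -m crank '[{"dp":[0,0,0.05],"delta_rot":[0,0,0],"fingers":-1},{"dp":[0,0,0.03],"delta_rot":[0,0,0],"fingers":-1},{"dp":[0,0,0],"delta_rot":[0,0,0],"fingers":-1},{"dp":[0,0,0],"delta_rot":[0,0,0],"fingers":-1}]'
python3 - <<'E'
from h import *
np.set_printoptions(precision=4,suppress=True)
need([.6077,.2318,.144])
p,D=manip.snapshot('scene')
m=cam('scene');v,u=np.nonzero(D>0);P=cloud(m,D,u,v)
l=P[(P[:,0]>.53)&(P[:,0]<.6)&(P[:,1]<.06)&(P[:,1]>.03)&(P[:,2]>.12)&(P[:,2]<.2)];print(len(l),np.median(l[:,2]))
cv2.imwrite('pics/s7.png',cv2.resize(p[120:280,320:460,::-1],None,fx=3.5,fy=3.5,interpolation=3))
E
```

```text
t: 23.25
tcp_pos: [0.6063, 0.2317, 0.2141]
tool_rot: [1.0, -0.029, -0.002, 0.0]
force: [-0.5, 1.1, -0.4]
finger_gap: 0.001
gripper_force: 0.0
t: 23.58
tcp_pos: [0.6066, 0.2314, 0.1754]
tool_rot: [1.0, -0.029, -0.003, 0.001]
force: [-0.7, 1.0, 1.2]
finger_gap: 0.003
gripper_force: 0.0
t 23.58 tcp [0.6066 0.2314 0.1754] yaw_y -93.3 F [-0.69  0.96  1.24] gap 0.003 gf 0.0
dp [ 0.0026 -0.0009  0.0628]
167 0.13588018544475455
```

View pics/s7.png

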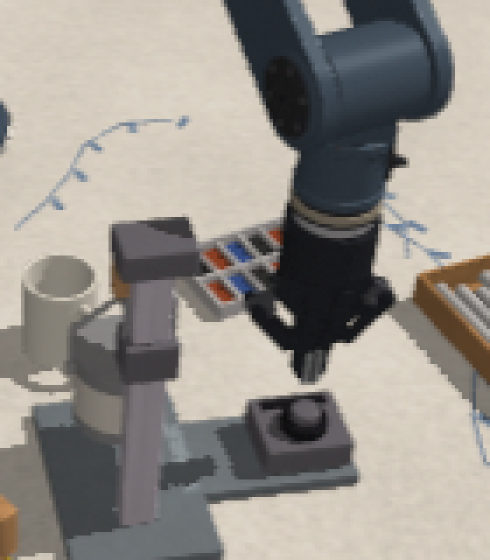

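The closed fingertips at crop (312,375) are just above the key at (305,415), and the tin hangs still. I press the key.

```bash
python3 -m crank '[{"dp":[0.002,0,0.03],"delta_rot":[0,0,0],"fingers":-1},{"dp":[0,0,0.025],"delta_rot":[0,0,0],"fingers":-1},{"dp":[0,0,0],"delta_rot":[0,0,0],"fingers":-1},{"dp":[0,0,0],"delta_rot":[0,0,0],"fingers":-1}]'
python3 -m crank '[{"dp":[0,0,0.006],"delta_rot":[0,0,0],"fingers":-1},{"dp":[0,0,0.006],"delta_rot":[0,0,0],"fingers":-1},{"dp":[0,0,0],"delta_rot":[0,0,0],"fingers":-1},{"dp":[0,0,0],"delta_rot":[0,0,0],"fingers":-1}]'
```

```text
t: 23.97
tcp_pos: [0.6086, 0.2317, 0.1505]
tool_rot: [1.0, -0.029, -0.0, 0.0]
force: [-0.6, 0.7, -0.3]
finger_gap: 0.002
gripper_force: 0.0
t: 24.3
tcp_pos: [0.609, 0.2318, 0.1446]
tool_rot: [1.0, -0.029, 0.0, -0.0]
force: [-0.7, -0.7, -0.7]
finger_gap: 0.002
gripper_force: 0.0
```

```bash
python3 -m crank '[{"dp":[0,0,0.005],"delta_rot":[0,0,0],"fingers":-1},{"dp":[0,0,0.005],"delta_rot":[0,0,0],"fingers":-1},{"dp":[0,0,0],"delta_rot":[0,0,0],"fingers":-1},{"dp":[0,0,0],"delta_rot":[0,0,0],"fingers":-1}]'
python3 -m crank '[{"dp":[0,0,0.005],"delta_rot":[0,0,0],"fingers":-1},{"dp":[0,0,0],"delta_rot":[0,0,0],"fingers":-1},{"dp":[0,0,0],"delta_rot":[0,0,0],"fingers":-1}]'
```

```text
t: 24.63
tcp_pos: [0.6088, 0.2317, 0.1391]
tool_rot: [1.0, -0.029, -0.0, 0.0]
force: [-0.0, -0.5, -0.2]
finger_gap: -0.001
gripper_force: 0.0
t: 24.88
tcp_pos: [0.6091, 0.2318, 0.1372]
tool_rot: [1.0, -0.029, 0.0, -0.0]
force: [-0.7, 0.1, 2.1]
finger_gap: -0.002
gripper_force: 1.1
```

```bash
python3 -m crank '[{"dp":[0,0,0.005],"delta_rot":[0,0,0],"fingers":-1},{"dp":[0,0,0.004],"delta_rot":[0,0,0],"fingers":-1},{"dp":[0,0,0],"delta_rot":[0,0,0],"fingers":-1},{"dp":[0,0,0],"delta_rot":[0,0,0],"fingers":-1}]'
python3 -m crank '[{"dp":[0,0,0.004],"delta_rot":[0,0,0],"fingers":-1},{"dp":[0,0,0],"delta_rot":[0,0,0],"fingers":-1},{"dp":[0,0,0],"delta_rot":[0,0,0],"fingers":-1}]'
```

```text
t: 25.22
tcp_pos: [0.6091, 0.2318, 0.1328]
tool_rot: [1.0, -0.029, 0.0, -0.0]
force: [-1.6, 0.4, 4.9]
finger_gap: 0.003
gripper_force: 2.4
t: 25.47
tcp_pos: [0.6092, 0.2318, 0.1325]
tool_rot: [1.0, -0.029, 0.001, -0.0]
force: [-3.5, -0.5, 13.4]
finger_gap: -0.001
gripper_force: 6.7
```

The key is at its stop: 13 N and no further travel. I release it and withdraw.

```bash
python3 -m crank '[{"dp":[0,0,-0.006],"delta_rot":[0,0,0],"fingers":-1},{"dp":[0,0,-0.01],"delta_rot":[0,0,0],"fingers":-1},{"dp":[0,0,-0.03],"delta_rot":[0,0,0],"fingers":-1},{"dp":[0,0,-0.06],"delta_rot":[0,0,0],"fingers":-1},{"dp":[0,0,-0.06],"delta_rot":[0,0,0],"fingers":-1},{"dp":[0,0,-0.04],"delta_rot":[0,0,0],"fingers":-1},{"dp":[0,0,0],"delta_rot":[0,0,0],"fingers":-1},{"dp":[0,0,0],"delta_rot":[0,0,0],"fingers":-1},{"dp":[0,0,0],"delta_rot":[0,0,0],"fingers":-1}]'
python3 - <<'E'
from h import *
np.set_printoptions(precision=4,suppress=True)
for i in range(2):
    p,D=manip.snapshot('scene');m=cam('scene');v,u=np.nonzero(D>0);P=cloud(m,D,u,v)
    l=P[(P[:,0]>.53)&(P[:,0]<.6)&(P[:,1]<.06)&(P[:,1]>.03)&(P[:,2]>.12)&(P[:,2]<.2)];print("lid",len(l),np.median(l[:,2]))
    k=P[(P[:,2]>.055)&(P[:,2]<.075)&(P[:,0]>.58)&(P[:,0]<.64)&(P[:,1]>.2)&(P[:,1]<.27)];print("key top",np.percentile(k[:,2],95))
need()
if abs(np.median(l[:,2])-.136)<.002: print(manip.sign_off())
E
```

```text
t: 26.22
tcp_pos: [0.6081, 0.2315, 0.2321]
tool_rot: [1.0, -0.029, -0.001, 0.0]
force: [-1.1, 0.3, -0.4]
finger_gap: 0.001
gripper_force: 0.0
lid 170 0.1359711921490696
key top 0.06780656275531446
lid 170 0.13620212132127701
key top 0.06731932346540265
t 26.32 tcp [0.6079 0.2315 0.2314] yaw_y -93.3 F [-0.12 -0.03 -0.57] gap -0.002 gf 0.0
the job is handed in; nothing more can be done
None
```

The tin hangs settled on the hook, about 52 mm down (roughly 0.65 kg with tin and paint); the key was pressed to its stop and is up again, and the job is handed in, with no verdict returned.

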